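# Power up the control unit and start the fault scan

### The job

Power up the opened engine control unit and start its fault scan: with a fingertip, lightly press the green battery key on the grey sloping switch box until it stays down, then the amber ignition key beside it until it stays down too, and then lightly touch the bright blue tile with the magnifying glass on the tablet's screen. Do not touch the red stop button or the other three tiles, do not pick up or shift the switch box or the tablet, and leave everything else on the bench where it is.

Things in the scene. Friction and masses are not known exactly. Their poses are not given: they have to be found in the camera images.
- console: Grey metal switch box, loose on the bench, 1.4 kg, 130 mm (own x) x 210 mm (own y), left or right of the control unit, its low front towards the robot (yaw within 14 degrees). Origin under its centre; x runs from front to back, y to its left seen from the front, z up. Its dark top panel rises 10 degrees to the back: 39 mm high in front, 61 mm behind
- battery_key_top (a point): Centre of the top face of the green battery key: a flat round cap 25 mm across, 12 mm out of the sloping panel (9 mm out of its 33 mm wide metal collar), left on the panel seen from the front, 60 mm from the amber key. The point moves with the cap; its z axis is the panel's normal, leaning 10 degrees to the front
- battery_key (a joint): How far the green key is pressed in along the panel's normal, m: 0 is up (the start). It yields at about 3 N and stays where it is left: down and on at 4 mm, over 3 mm counts as down. Beyond 4 mm it is springy, about 3 N more per mm, and comes back to 4 mm. Over 15 N is too hard
- ignition_key_top (a point): Centre of the top face of the amber ignition key, in the middle of the panel: same size and build as the green key
- ignition_key (a joint): How far the amber key is pressed in, m: works as the green key does; 0 at the start
- stop_button: Red mushroom-shaped emergency stop, 39 mm across, on a yellow ring at the right of the panel seen from the front, its head 32 mm out of the panel, 66 mm from the amber key. Origin at its foot on the panel. Not to be touched
- tablet: Tablet on its stand, loose, 1.5 kg in all, on the other side of the control unit from the switch box, low edge towards the robot (yaw within 14 degrees). Origin on the bench under its middle; x runs from the low to the raised edge, y to its left seen from the front. Tablet 180 (x) x 270 (y) x 30 mm, blue rubber rim, screen sloping 12 degrees, 61 mm above the bench at its middle
- tablet_screen (a joint): How far the tablet is pressed down on its springy stand along the screen's normal, m: 0 at rest, about 2 mm at 5 N, 6 mm at most; it comes back by itself. Over 15 N is too hard
- tile_scan: Bright blue tile with a white magnifying glass, upper left on the tablet's screen seen from the front. Origin at the centre of its face, on the surface; 50 mm (own x, up the slope) x 104 mm (own y); z is the screen's normal, leaning 12 degrees to the low front edge. The next tiles begin 6 mm beyond its edges; the blue rubber rim stands 2 mm above the screen
- tile_wave: Teal tile with a white square wave, same size, upper right of the screen seen from the front. Origin at the centre of its face. Not to be touched
- tile_settings: Grey tile with a white gear, same size, lower left. Origin at the centre of its face. Not to be touched
- tile_erase: Red tile with a white bin, same size, lower right. Origin at the centre of its face. Not to be touched
- control_unit: Opened engine control unit: metal tray with green circuit board and four black sockets, 218 x 154 mm, 39 mm high, 1.1 kg, between the switch box and the tablet. Origin under its centre. Bystander
- meter: Yellow hand-held multimeter lying on its back, 88 x 185 mm, 53 mm high. Origin under its centre. Bystander
- relay: Black cube relay, 28 mm wide, standing with its brass blades up, 38 mm high. Origin under its centre. Bystander
- plug: Dark grey connector plug with an orange lever, 58 x 40 mm, 38 mm high. Origin under its centre. Bystander
- screw_dish: Round steel dish of screws, 114 mm across, 26 mm high. Origin under its centre. Bystander
- cleaner: White bottle with a blue cap, 54 mm across, 130 mm high. Origin under its centre. Bystander
- screwdriver: Orange-handled screwdriver lying on the bench, 180 mm long, 26 mm high. Origin under its middle. Bystander

How it is judged (in metres and radians):
On the way, in this order (a step that is already met when the one before it is completed fails the run):
1. a finger presses the green battery key down (value of joint battery_key above 0.003 m and contact force between the fingers and console above 0.3 N), for 0.04 s.
2. a finger presses the amber ignition key down (value of joint ignition_key above 0.003 m and contact force between the fingers and console above 0.3 N), for 0.04 s.
3. a finger touches the blue magnifying-glass tile (contact force between the fingers and tile_scan above 0.3 N), for 0.04 s.
At the end, for the whole second after the job is handed in: Both keys are down (pressed in more than 3 mm), the tablet is back up on its stand (pressed down less than 2 mm), and the switch box and the tablet stand at rest on the bench, level and within 15 mm of where they began (value of joint each of battery_key, ignition_key above 0.003 m and value of joint tablet_screen below 0.002 m and distance of each of console, tablet from where it was at the start of the episode below 0.015 m and linear speed of each of console, tablet below 0.02 m/s and angle between each of console, tablet's own z axis and vertical below 0.05 rad); the robot touches nothing.
It fails at once if out of order: the ignition key is pressed while the battery key is up, or the blue tile is touched before both keys are down ((value of joint ignition_key above 0.002 m and value of joint battery_key below 0.003 m) or (contact force between any of the fingers, the arm and tile_scan above 0.3 N and value of joint any of battery_key, ignition_key below 0.003 m)).
It fails at once if a key, the switch box or the tablet is pressed hard (over 15 N) (contact force between any of the fingers, the arm and console above 15 N or contact force between any of the fingers, the arm and tablet above 15 N).
It fails at once if the red stop button or another tile is touched (contact force between any of the fingers, the arm and stop_button above 0.3 N or (contact force between any of the fingers, the arm and tile_wave above 0.3 N or contact force between any of the fingers, the arm and tile_settings above 0.3 N or contact force between any of the fingers, the arm and tile_erase above 0.3 N)).
It fails at once if the switch box or the tablet is lifted, carried or shoved (over 15 mm) (distance of any of console, tablet from where it was at the start of the episode above 0.015 m or height (world z) of any of console, tablet above 0.01 m).
It fails at once if a bystander is lifted or shifted by more than 20 mm (distance of any of control_unit, meter, relay, plug, screw_dish, cleaner, screwdriver from where it was at the start of the episode above 0.02 m).
It also fails if it takes over 56 s, if anything falls off the work surface, if the arm or the gripper's body presses on something with over 40 N, if the wrist force passes 120 N, or if a joint passes its speed limit or range.

### The arm

A 6-joint arm with a two-finger parallel gripper is mounted at the origin on the work surface. World frame = base frame: x ahead of the robot, y to its left, z up, the work surface at z = 0. Lengths are in mm, angles in rad, forces in N, time in s.
With the tool pointing down it reaches from about 300 to 850 mm from the base axis. Payload 4.2 kg.
Tool frame: the origin (TCP) lies at the very end of the fingers, on their centre line; the grasp point (between the pads) lies 19 mm behind it; z points along the fingers, y is the line along which they close (so a half turn about z gives the same grasp; the last joint's range is limited). The gripper opens to 91 mm and grips with 3 to 60 N. Pads are 32 mm wide; open, the fingers measure 118 mm over their backs; the gripper's body (76 mm by 178 mm) begins 60 mm behind the grasp point.
Start: joints at [-1.236, 0.32, 1.565, -0, 1.257, -0.02], TCP at [199.761, -539.202, 213.976] pointing down, gripper open.
Joint ranges: [-3.11, 3.11], [-0.84, 2.01], [0.21, 2.61], [-1.34, 4.49], [0.05, 2.63], [-2.56, 2.56]. Speed limits (rad/s): [2.57, 2.57, 3.14, 3.14, 3.14, 3.14].

### API

Orientations are given as a unit quaternion [w, x, y, z].
In Python, from workcell import bot gives the robot as it stands. The module is installed in compiled form; this text tells all that it offers. Calls block until the motion is done:
- bot.move_ptp(position, orientation): joint-space move of the TCP to a pose.
- bot.servo_line(position, rate=150, attitude=None, contact_N=None): straight line of the TCP; attitude=None keeps the orientation; rate is the mean speed in mm/s. With contact_N (N) it stops when the force on the tool has changed by that much, and returns True; else False.
- bot.move_joints(angles): joint-space move.
- bot.open() and bot.close_gripper(f_grip=None): open the fingers fully, or close them until they stop; f_grip is the grip in N (None keeps the last).
- bot.pause(seconds).
- bot.ik(position, orientation): joint angles nearest the present ones, or None.
- bot.grab_frame(name): name is "scene" or "side" or "wrist"; returns the picture (400x640x3 uint8, blue, green, red); there is no depth.
- bot.get_calibration(name): a dict with "vertical_fov" (degrees; the focal length in pixels is half the picture's height over the tangent of half this angle, whatever the lens; pixels are square), "cx", "cy" (the principal point, pixels), "k1" (the pictures are not rectified: a ray, as slopes to the right and down, at radius r is drawn at 1 + k1 r^2 times it, then the intrinsics apply), "pose" (4x4, takes a point from camera to world coordinates). Camera axes: x right, y up, looking along -z (the intrinsics and any distortion apply to the point x, -y, -z); pixel columns grow to the right and rows downward; lengths in mm; the calibration is good to about 2 mm. A picture is of the moment at which its call begins: read the wrist's pose just before it. get_calibration takes no time and is no camera call; for the wrist camera it gives the pose at the moment of the call.
A pose or a line that the arm cannot do raises bot.MotionError and nothing moves.
- bot.sign_off(): hands the job in; it is judged then, once.
Trained networks look in the newest picture that a camera, given by its name, has taken for a name from the list of things; names that differ only in an ending like _2 or _b are one class to them, and where a whole thing is asked for, a point or a joint stands for the part that bears it (a point fixed in the world has none). Each returns a list of dicts, best first, with "p" (0 to 1); they miss things now and then, are a little off and sometimes report something else, mostly with a low value. They report only what shows in the picture. A call takes as long as a camera call.
- bot.find_in(camera, name): "centre" ([x, y, z] in mm, in the coordinates of the camera as it stood for that picture, good to about 4 mm: the middle of the surface that is visible of it).
- bot.pinpoint(camera, name): "centre" ([x, y, z] in mm, in the coordinates of the camera as it stood for that picture, good to about 4 mm: a listed point, or the origin of a listed thing).
Readings, each from a call of its own:
- bot.get_clock(): time.
- bot.get_q(): joint angles.
- bot.get_dq(): joint speeds.
- bot.get_tau(): joint torques, N m.
- bot.get_eef_pos(): TCP position.
- bot.get_tool_rot(): TCP orientation.
- bot.get_force(): force on the tool from outside, world axes, zero at the start.
- bot.get_torque(): the same for the moment, N m.
- bot.get_width(): finger opening in mm.
- bot.get_gripper_force(): force on a finger pad.
Only numpy, scipy, OpenCV 4.12 (cv2) and the standard library are available. Lean on these libraries where they do the work, as an engineer would, in place of code of your own. Each camera call takes 0.05 s, during which the arm holds its last target. There are 200 camera calls.

## Working session

There is one attempt and no reset: what is moved stays moved. The work goes in short steps, each a Python script; the robot and the scene stay as the last script left them, time stands still between calls to the robot, and variables do not carry over. Pictures are saved under pics/ and viewed, at most 10 in all, crops included, and the job is handed in when it is done.

```bash
mkdir -p pics && cat > h.py <<'E'
from workcell import bot
import numpy as np, cv2
def w(cam,name,f=None,T=None):
    T=np.array(bot.get_calibration(cam)["pose"]) if T is None else T
    r=(f or bot.pinpoint)(cam,name)
    return [(round(d["p"],2),(T@np.r_[d["centre"],1])[:3].round(1)) for d in r[:2]]
def shot(cam,fn):
    T=np.array(bot.get_calibration(cam)["pose"]); im=bot.grab_frame(cam); cv2.imwrite("pics/"+fn,im); return T,im
E
python3 - <<'E'
from h import *
for c in("scene","side"):
    T,im=shot(c,c+".png"); print(c,T[:3,3].round())
    for n in("console","battery_key_top","ignition_key_top","stop_button","tablet","tile_scan","tile_wave","tile_settings","cleaner"): print(n,w(c,n,T=T))
a=cv2.imread("pics/scene.png");b=cv2.imread("pics/side.png")
print(bot.get_tool_rot(),bot.get_clock(),bot.get_width())
E
```

```text
scene [1168.  315.  805.]
console [(0.81, array([ 532.4, -300.3,   -3.2]))]
battery_key_top [(0.56, array([ 518.9, -242.7,   55.5])), (0.16, array([512.4, 256.4,  64.2]))]
ignition_key_top [(0.65, array([3.040e+02, 2.777e+02, 3.000e-01])), (0.6, array([ 515.3, -303.2,   59.3]))]
stop_button [(0.55, array([ 516.1, -368.4,   45.8]))]
tablet [(0.92, array([495.7, 313.6,   1.9])), (0.24, array([574.7,   1.3,   1.1]))]
tile_scan [(0.67, array([507.9, 367.4,  65.7]))]
tile_wave [(0.59, array([513.3, 254.9,  64.3]))]
tile_settings [(0.78, array([452.8, 366.2,  51. ]))]
cleaner [(0.66, array([744.7, 229.8,  -2.2]))]
side [ 492. -821.  885.]
console [(0.95, array([ 533.4, -305.3,    1.8]))]
battery_key_top [(0.4, array([ 517.7, -244.1,   55.8]))]
ignition_key_top [(0.69, array([ 509.8, -299.1,   59.4])), (0.55, array([509.7, 369.3,  66.3]))]
stop_button [(0.85, array([ 517.2, -368.9,   49.9]))]
tablet [(0.91, array([496.3, 311.5,  -4.4]))]
tile_scan [(0.55, array([507.2, 367.2,  63.4]))]
tile_wave [(0.88, array([512. , 256.9,  66. ])), (0.51, array([ 519.6, -247.3,   53.6]))]
tile_settings [(0.72, array([453. , 363.3,  53.6]))]
cleaner [(0.75, array([7.413e+02, 2.247e+02, 7.000e-01]))]
[ 7.50235264e-05  9.84304878e-01  1.76476346e-01 -2.00852265e-06] 1.0 91.40846987175615
```

View pics/scene.png

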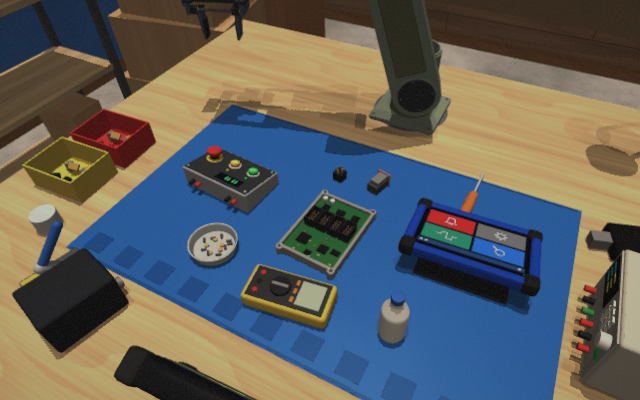

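The scene picture agrees with the networks: the switch box is at about (230,178) with its green key at (253,172), and the tablet is at (470,245) with the blue tile at (497,252). Heights and spacings also fit. Next I move above the keys with the fingers closed for a close look.

```bash
cat >> h.py <<'E'
from scipy.spatial.transform import Rotation as R
def att(yaw,tilt):
    M=R.from_euler('z',yaw).as_matrix()
    c,s=np.cos(np.radians(tilt)),np.sin(np.radians(tilt))
    A=M@np.array([[c,0,s],[0,-1,0],[s,0,-c]])
    q=R.from_matrix(A).as_quat(); return q[[3,0,1,2]],A
E
python3 - <<'E'
from h import *
bot.close_gripper(5); print(bot.get_width())
q,A=att(-0.014,10)
bot.move_ptp([480,-285,210],q)
T,im=shot("wrist","w1.png")
for n in("battery_key_top","ignition_key_top","stop_button","console"): print(n,w("wrist",n,T=T))
print(T.round(2),bot.get_eef_pos(),bot.get_clock())
E
```

```text
0.33996254045665897
battery_key_top [(0.79, array([ 521.2, -244.8,   57.6]))]
ignition_key_top []
stop_button [(0.92, array([ 515.1, -365.9,   48.5]))]
console [(0.82, array([ 537.9, -302.7,   -1.9]))]
[[-1.0000e-02  9.9000e-01  1.1000e-01  5.2812e+02]
 [-1.0000e+00 -1.0000e-02 -0.0000e+00 -2.8571e+02]
 [ 0.0000e+00 -1.1000e-01  9.9000e-01  3.9178e+02]
 [ 0.0000e+00  0.0000e+00  0.0000e+00  1.0000e+00]] [ 479.69047655 -285.68042032  209.95116094] 4.0083
```

View pics/w1.png

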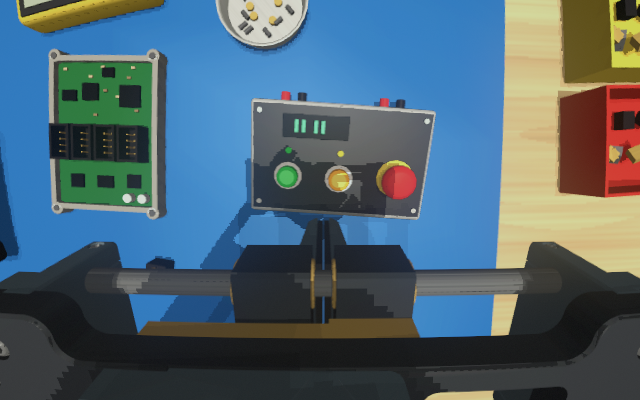

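The wrist picture shows the green key at (287,176), amber at (339,180) and stop at (399,181). The box edges tilt about 4°, so its yaw is about -5°. I intersect the pixel rays with the key height.

```bash
cat >> h.py <<'E'
def ray(cal,T,px,z):
    f=200/np.tan(np.radians(cal["vertical_fov"])/2)
    K=np.array([[f,0,cal["cx"]],[0,f,cal["cy"]],[0,0,1]])
    u=cv2.undistortPoints(np.array([[px]],float),K,np.array([cal["k1"],0,0,0.]))[0,0]
    d=T[:3,:3]@np.array([u[0],-u[1],-1]); return T[:3,3]+d*(z-T[2,3])/d[2]
def blob(im,lo,hi,box):
    x0,y0,x1,y1=box
    m=cv2.inRange(cv2.cvtColor(im[y0:y1,x0:x1],cv2.COLOR_BGR2HSV),lo,hi)
    n,_,s,c=cv2.connectedComponentsWithStats(m); k=1+s[1:,4].argmax(); return c[k]+[x0,y0],s[k]
E
python3 - <<'E'
from h import *
c=bot.get_calibration("wrist");T=np.array(c["pose"]);im=cv2.imread("pics/w1.png")
for n,lo,hi,b in(("g",(45,80,60),(80,255,255),(268,158,306,196)),("a",(12,120,90),(32,255,255),(320,160,360,200))):
    p,s=blob(im,lo,hi,b); print(n,p,s,ray(c,T,p,59))
for p in((252,99),(434,112)): print(ray(c,T,p,61))
for p in((252,206),(420,218)): print(ray(c,T,p,39))
E
```

```text
g [286.77715877 176.11142061] [  9   8  21  22 359] [ 519.23206895 -244.70522022   59.        ]
a [338.11764706 179.21981424] [  8   9  21  22 323] [ 514.7760545 -303.2989969   59.       ]
[ 605.65322494 -208.37088967   61.        ]
[ 588.82362038 -411.74383862   61.        ]
[ 482.85421471 -198.42820842   39.        ]
[ 464.68855078 -405.29595476   39.        ]
```

```bash
cat > press.py <<'E'
from h import *
def press(p,q,A,N,depth,off=40):
    p=np.array(p);z=A[:,2]
    bot.move_ptp(p-off*z,q) 
    bot.servo_line(p-10*z,60); bot.pause(.3); f0=np.array(bot.get_force())
    hit=bot.servo_line(p+depth*z,10,contact_N=N)
    e=np.array(bot.get_eef_pos()); df=np.array(bot.get_force())-f0; bot.pause(.12)
    print(hit,"depth",((e-p)@z).round(2),"dF",df.round(1),(np.array(bot.get_force())-f0).round(1),bot.get_clock())
    return hit,e
E
python3 - <<'E'
from press import *
q,A=att(-0.085,10)
h,e=press([519.5,-244.5,58],q,A,7,9)
bot.servo_line(e-40*A[:,2],80); print(bot.get_clock())
E
```

```text
True depth 3.84 dF [-0.7  0.9  2.4] [-1.   0.4  3.9] 6.95
7.6083
```

The 7 N trigger may have been a transient, so I step in slowly to read the force-depth curve.

```bash
cat >> press.py <<'E'
def steps(p,q,A,d0,d1,Fmax,ds=0.5):
    p=np.array(p);z=A[:,2]
    bot.servo_line(p+(d0-2)*z,50); bot.pause(.3); f0=np.array(bot.get_force())@z
    for d in np.arange(d0,d1,ds):
        bot.servo_line(p+d*z,10,contact_N=9); bot.pause(.1)
        F=-(np.array(bot.get_force())@z-f0); print(((np.array(bot.get_eef_pos())-p)@z).round(2),F.round(1),end=" | ")
        if F>Fmax: break
    print(bot.get_clock())
E
python3 - <<'E'
from press import *
q,A=att(-0.085,10); p=np.array([519.5,-244.5,58])
steps(p,q,A,0,9,6)
bot.servo_line(p-40*A[:,2],80); print(bot.get_clock())
E
```

```text
0.03 0.7 | 0.49 -0.2 | 1.0 0.3 | 1.51 0.8 | 2.02 0.2 | 2.52 0.6 | 3.01 0.5 | 3.45 0.2 | 3.64 5.8 | 3.95 6.3 | 12.3417
13.05
```

The force rises steeply right at about 3.5 mm, with no 3 N plateau, so the key is at its stop. I check this by eye from close by.

```bash
python3 - <<'E'
from h import *
q,A=att(-0.085,10)
bot.move_ptp([430,-275,130],q)
T,im=shot("wrist","w2.png"); print(bot.get_clock())
for n in("battery_key_top","ignition_key_top"): print(n,w("wrist",n,T=T))
E
```

```text
13.5667
battery_key_top [(0.75, array([ 522.1, -245.3,   55.9]))]
ignition_key_top [(0.7, array([ 516.8, -301.3,   57.6]))]
```

View pics/w2.png

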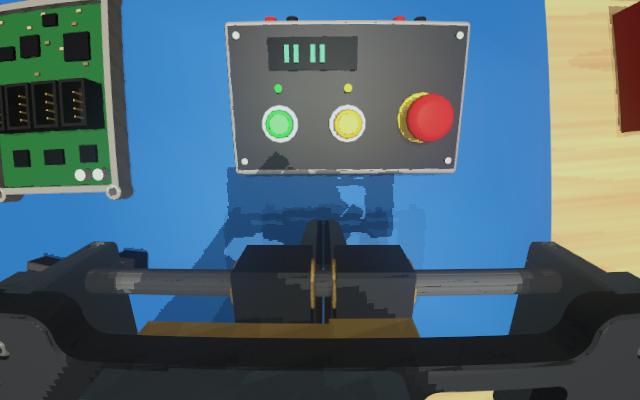

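Green is at (280,124) and amber at (347,123), with the box unmoved; depth can't be judged by eye. I touch amber lightly, below its yield force, to compare heights. I press on only if it sits about 4 mm higher than green.

```bash
python3 - <<'E'
from press import *
q,A=att(-0.085,10); p=np.array([514.7,-303,58])
bot.move_ptp(p-40*A[:,2],q)
steps(p,q,A,-3,3.5,1.6)
E
```

```text
-2.99 0.6 | -2.48 0.6 | -1.99 -0.2 | -1.49 0.6 | -1.0 0.7 | -0.64 1.1 | -0.16 3.2 | 17.8083
```

Amber sits at about -0.7 mm and green at +3.5 mm, so green is fully down. I now press amber.

```bash
python3 - <<'E'
from press import *
q,A=att(-0.085,10); p=np.array([514.7,-303,58])
steps(p,q,A,1,7,6.0)
bot.servo_line(p-5*A[:,2],40)
steps(p,q,A,2.5,6,3)
bot.servo_line(p-60*A[:,2],100)
q,A=att(0.045,12)
bot.move_ptp([440,320,200],q)
T,im=shot("wrist","w3.png"); print(bot.get_clock())
for n in("tile_scan","tile_wave","tile_settings","tile_erase"): print(n,w("wrist",n,T=T))
E
```

```text
0.96 0.3 | 1.37 2.2 | 1.9 2.3 | 2.47 2.3 | 3.01 1.5 | 3.42 4.0 | 3.72 4.7 | 3.94 6.6 | 21.2583
2.52 -0.5 | 3.01 -1.2 | 3.45 -0.8 | 3.62 4.3 | 23.7
26.7917
tile_scan [(0.6, array([505.7, 366.2,  67.1]))]
tile_wave [(0.59, array([510.9, 256.2,  62.2]))]
tile_settings [(0.72, array([452.3, 364.3,  52.1]))]
tile_erase [(0.55, array([456.5, 252.8,  58.7])), (0.32, array([504.4, 364.5,  68.6]))]
```

View pics/w3.png

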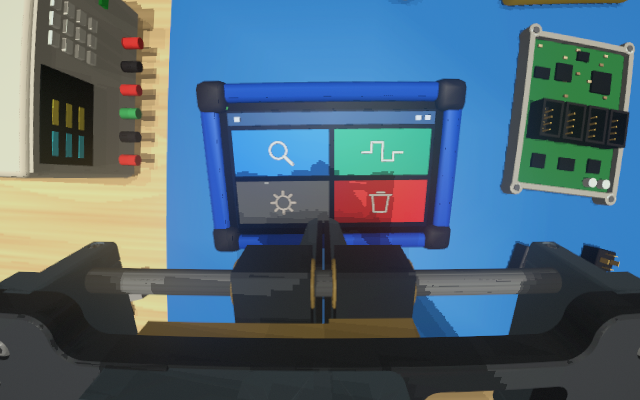

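Amber yielded on a plateau and stayed at 3.45 mm, about 4.2 mm below where it started, so it is down. The blue tile is centred near (282,152), with its corners from (234,129) to (329,178). I cross-check by ray and touch it.

```bash
python3 - <<'E'
from press import *
c=bot.get_calibration("wrist");T=np.array(c["pose"])
r=ray(c,T,(282,152.5),66.8); print(r)
q,A=att(0.045,12)
p=(r+2*np.array([507,367,66.8]))/3
if np.linalg.norm(r-[507,367,66.8])<8:
    bot.move_ptp(p-40*A[:,2],q)
    steps(p,q,A,-4,7,2)
    print(bot.get_eef_pos())
    bot.servo_line(p-100*A[:,2],100)
    bot.move_ptp([400,320,230],q)
    T,im=shot("scene","end.png"); print(bot.get_clock(),[w("scene",n,T=T) for n in("console","tablet")])
E
```

```text
[507.79760423 367.14372753  66.8       ]
-4.0 0.8 | -3.49 -0.1 | -3.0 0.1 | -2.49 0.4 | -2.0 0.9 | -1.48 -0.9 | -0.99 0.8 | -0.51 0.3 | 0.01 0.3 | 0.5 1.2 | 0.96 1.7 | 1.39 2.4 | 32.975
[507.61724104 367.1246248   65.449952  ]
34.7333 [[(0.87, array([ 532.6, -302.1,   -3.2]))], [(0.79, array([495.7, 313.9,   2.8]))]]
```

View pics/end.png

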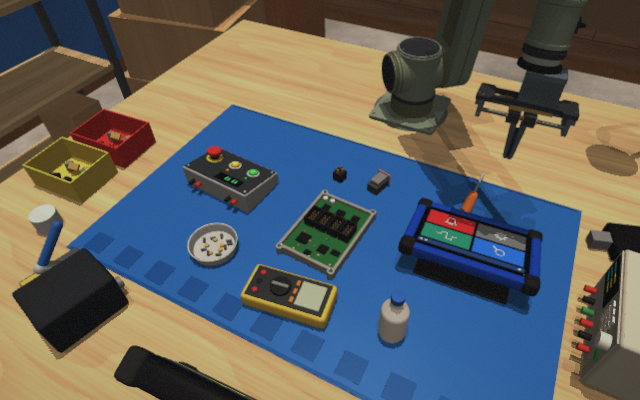

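The switch box (230,178), tablet (470,245) and bystanders are where they began, and the arm is clear. The tile force climbed steadily to 2.4 N, so it was touched.

```bash
python3 -c "
from workcell import bot
print(bot.sign_off())"
```

```text
the job is handed in; nothing more can be done
None
```

The job is handed in at about 35 s with no verdict shown: by force and depth readings both keys are down and the blue tile was touched at about 2.4 N, and the final picture shows nothing shifted.

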